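# Lay out a bearing-overhaul kit

### The arm

A 7-joint arm with a two-finger parallel gripper is mounted at the origin on a cart in front of the work surface, level with it; the furniture and walls round the work are solid. World frame = base frame: x ahead of the robot, y to its left, z up, the work surface at z = 0. Lengths are in m, angles in rad, forces in N, time in s.
With the tool pointing down it reaches from about 0.4 to 0.75 m from the base axis. Payload 19.5 kg.
Tool frame: the origin (TCP) lies on the centre line of the jaws, within the pads' length; the fingertips stand 17 mm ahead of it and the grasp point (between the pads) lies 2 mm behind it (bot.tip_reach is the distance from the TCP to the fingertips, in m); z points along the fingers, y is the direction in which the jaws open and shut (so a half turn about z gives the same grasp; the last joint's range is limited). The gripper opens to 85 mm and grips with 20 to 120 N. Pads are 22 mm wide; open, the fingers measure 114 mm over their backs; the gripper's body (76 mm by 85 mm) begins 54 mm behind the grasp point. The pads swing forward as they close: fully open they stand 13 mm farther back than shut.
Start: joints at [1.11, 0.707, -0.028, 1.485, 0.022, 0.951, -0.075], TCP at [0.234, -0.525, 0.248] pointing down, gripper open.
Joint ranges: [-2.71, 2.71], [-0.32, 2.16], [-1.57, 1.52], [0, 2.45], [-1.46, 4.6], [0, 2.02], [-2.83, 2.83]. Speed limits (rad/s): [1.89, 1.89, 2.57, 2.57, 3.01, 3.01, 3.01].

### API

Orientations are given as a unit quaternion [w, x, y, z].
In Python, from workcell import bot gives the robot as it stands.
- The arm moves only by the shell command python3 -m pendant 'ROWS'. ROWS is JSON, one flat list of numbers, 7 for each row, row after row: the shift along the tool's x, y, z scaled (see below), then the turn, a rotation vector about the tool's x, y, z scaled (see below), then the closure, from 0 (fully open) to 1 (shut). A call has 1 to 8 rows; each row is the pose to reach, as a shift and turn from the pose commanded when the call began, along the tool's axes at that moment, turning the shorter way round; what a row does not reach only later rows make up. The controller multiplies each number of a shift by 25 cm and each number of a turn by 360 degrees. A row lasts 1/12 s, in which the tool goes at most 41.7 mm and 7.16 degrees, less where a joint would pass 70% of its speed; a pose out of reach is approached as far as the arm can. A call with a number of a shift or a turn outside -1 to 1 is refused whole. A call with a gripper value outside its range is refused whole. The fingers move at their own pace and stop on an object; the grip force is fixed at half the most. Time passes only in rows, so rows that repeat a pose let the fingers close. It gives the time, the measured TCP pose, the force and the opening at its end, in the units of the state.
- bot.observe(): the state, without advancing time (a new reading comes with each control period).
- bot.get_image(name): name is "side" or "top"; returns a dict with "img" (400x640x3 uint8, red, green, blue), "depth" (400x640 float32, m along the optical axis (not along the pixel's ray), 0 where there is no reading), "fx", "fy", "cx", "cy" (pixels), "position" and "rotation" of the camera in the world. Camera axes: x right, y down, z forward; pixel columns grow to the right and rows downward; lengths in m; the calibration is good to about 2 mm. A picture is of the moment at which its call begins.
- bot.hand_in(): hands the job in, once; it reports no verdict.
Trained networks look in a picture, given as the dict that the camera call returned (one of the last four; its "shot" number tells which), for a name from the list of things; names that differ only in an ending like _2 or _b are one class to them, and where a whole thing is asked for, a point or a joint stands for the part that bears it (a point fixed in the world has none). Each returns a list of dicts, best first, with "confidence" (0 to 1); they miss things now and then, are a little off and sometimes report something else, mostly with a low value. They report only what shows in the picture. A call takes as long as a camera call.
- bot.search_frame(picture, label): "rect" ([left, top, right, bottom] in pixels, round what is visible of it).
- bot.pinpoint(picture, label): "location" ([column, row] in pixels: a listed point, or the origin of a listed thing).
The state is a dict: "time_s": time; "q": joint angles; "dq": joint speeds; "joint_efforts": joint torques, N m; "tool_pos": TCP position; "tcp_rot": TCP orientation; "wrist_force": force on the tool from outside, world axes, zero at the start; "moment": the same for the moment, N m; "finger_gap": opening from 0.0 (shut) to 1.0 (fully open).
Only numpy, scipy, OpenCV 4.12 (cv2) and the standard library are available. Lean on these libraries where they do the work, as an engineer would, in place of code of your own. Each camera call takes 0.05 s, during which the arm holds its last target. There are 200 camera calls.

### The job

Lay out the overhaul kit in the grey tray: stand the large ball bearing in the yellow nest, the bright steel sleeve in the green nest, the brass bush in the blue nest with its flange down, and the compression spring on end in the red nest, each upright and lying flat on the floor of its pocket. The small ball bearing and the blackened sleeve are not part of the kit: leave them standing where they are. Let go of everything at the end.

Things in the scene. Friction and masses are not known exactly. Their poses are not given: they have to be found in the camera images.
- bearing_1_mid (a point): The LARGE ball bearing, steel with a dark seal: a flat ring lying on the worktop, 52 mm across, bore 25 mm, 15 mm high, about 0.12 kg. Point: its centre, 7.5 mm above its underside; z is its axis, up. Grip across the outside.
- steel_sleeve_1_mid (a point): The BRIGHT steel sleeve: a plain upright grey tube, 43 mm across, 42 mm high, about 0.14 kg. Point: its centre, 21 mm above its underside; z is its axis, up. Grip across the outside.
- brass_bush_1_mid (a point): The brass bush: an upright yellowish tube 28 mm across and 34 mm high in all, with a flange 38 mm across and 8 mm thick at its foot, about 0.09 kg. Point: its centre, 17 mm above its underside; z is its axis, up. Grip on the body above the flange.
- coil_spring_mid (a point): The compression spring: a stiff steel coil standing on end, 28 mm across, 55 mm high, about 0.05 kg; it does not give when gripped. Point: its centre, 27.5 mm above its underside; z is its axis, up.
- bearing_2_mid (a point): The SMALL ball bearing, which stays where it is: looks like the large one but 42 mm across and 12 mm high. Point: its centre, 6 mm above its underside; z up.
- black_sleeve_mid (a point): The BLACKENED sleeve, which stays where it is: a dark upright tube, 43 mm across, 42 mm high. Point: its centre, 21 mm above its underside; z up.
- yellow_pocket (a point): One of four nests of equal size that sit in a row, in any order, in one low grey kit tray (334 x 90 mm, walls 26 mm high) fixed to the worktop. Each nest is a square plastic block, 79 x 80 mm, with a round pocket 4 mm deep in its top. The point is the centre of the pocket's floor, 24 mm above the worktop; the nest's rim is 28 mm above the worktop. x runs along the row of nests (80 mm from one to the next), y across the tray, z up. This one is yellow; pocket 69 mm across.
- green_pocket (a point): Like yellow_pocket, but in the green nest; pocket 61 mm across.
- blue_pocket (a point): Like yellow_pocket, but in the blue nest; pocket 56 mm across.
- red_pocket (a point): Like yellow_pocket, but in the red nest; pocket 46 mm across.

How it is judged:
At the end, for the whole second after the job is handed in: Large bearing, bright sleeve, bush and spring stand in the yellow, green, blue and red pockets: centred within 12 mm, on the floor within 3 mm, upright within 0.12 rad, at rest and released. Small bearing and blackened sleeve upright within 20 mm of their start (horizontal distance between bearing_1_mid and yellow_pocket below 0.012 m and z of bearing_1_mid in the frame of yellow_pocket between 0.0045 and 0.0105 m and angle between each of bearing_1_mid, steel_sleeve_1_mid, brass_bush_1_mid, coil_spring_mid, bearing_2_mid, black_sleeve_mid's own z axis and vertical below 0.12 rad and linear speed of each of bearing_1, steel_sleeve_1, brass_bush_1, coil_spring below 0.02 m/s and horizontal distance between steel_sleeve_1_mid and green_pocket below 0.012 m and z of steel_sleeve_1_mid in the frame of green_pocket between 0.018 and 0.024 m and horizontal distance between brass_bush_1_mid and blue_pocket below 0.012 m and z of brass_bush_1_mid in the frame of blue_pocket between 0.014 and 0.02 m and horizontal distance between coil_spring_mid and red_pocket below 0.012 m and z of coil_spring_mid in the frame of red_pocket between 0.0245 and 0.0305 m and distance of each of bearing_2_mid, black_sleeve_mid from where it was at the start of the episode below 0.02 m); the robot touches nothing.
It also fails if it takes over 96 s, if anything falls off the work surface, if the arm or the gripper's body presses on something with over 40 N, if the wrist force passes 120 N, or if a joint passes its speed limit or range.

## Working session

There is one attempt and no reset: what is moved stays moved. The work goes in short steps, Python scripts to look and compute and a shell command to move; the robot and the scene stay as the last step left them, time stands still between calls to the robot, and variables do not carry over. Pictures are saved under pics/ and viewed, about 12 in all and at most 16, crops included, and the job is handed in when it is done.

```bash
ls; mkdir -p pics
cat > h.py <<'E'
import numpy as np, cv2
from scipy.spatial.transform import Rotation as R
from workcell import bot
def rot(c):
    r=np.array(c["rotation"],float)
    return r if r.shape==(3,3) else R.from_quat(r[[1,2,3,0]]).as_matrix()
def ray(c,px,z):
    d=rot(c)@np.array([(px[0]-c["cx"])/c["fx"],(px[1]-c["cy"])/c["fy"],1]); p=np.array(c["position"])
    return p+d*(z-p[2])/d[2]
def cloud(c):
    v,u=np.mgrid[:400,:640]; d=c["depth"]
    P=np.stack([(u-c["cx"])/c["fx"]*d,(v-c["cy"])/c["fy"]*d,d],-1)
    return P@rot(c).T+np.array(c["position"])
def save(c,n): cv2.imwrite(f"pics/{n}.png",c["img"][:,:,::-1])
H=dict(bearing_1_mid=.0075,steel_sleeve_1_mid=.021,brass_bush_1_mid=.017,coil_spring_mid=.0275,bearing_2_mid=.006,black_sleeve_mid=.021,yellow_pocket=.024,green_pocket=.024,blue_pocket=.024,red_pocket=.024)
E
python3 - <<'E'
from h import *
print(bot.observe(), bot.tip_reach)
for n in("top","side"):
    c=bot.get_image(n); save(c,n+"0"); print(n,c["position"],rot(c).round(3).tolist(),c["fx"])
    for k,z in H.items():
        print(k,[(np.round(d["location"]).tolist(),round(d["confidence"],2),ray(c,d["location"],z)[:2].round(3).tolist()) for d in bot.pinpoint(c,k)[:4]])
E
```

```text
pics
{'time_s': 0.0, 'q': array([ 1.11028203,  0.7070966 , -0.0276018 ,  1.48499372,  0.02201215,
        0.95086724, -0.07551337]), 'dq': array([-6.19611566e-04, -8.40930911e-04, -1.12548799e-03,  8.34061870e-04,
       -3.51040293e-05,  7.67386764e-04,  9.56674255e-04]), 'joint_efforts': array([ 1.56253013e-04, -8.83224821e+01,  1.23483874e+00, -2.36167181e+01,
        1.69083942e-02,  6.59166748e-03,  4.14248211e-05]), 'tool_pos': array([ 0.2337352, -0.5250936,  0.2478325]), 'tcp_rot': array([-5.13348149e-04,  9.78156046e-01,  2.07871275e-01, -1.35979829e-04]), 'wrist_force': array([ 0.81107834, -0.13885774,  0.14789638]), 'moment': array([ 0.00143057,  0.00051092, -0.03431837]), 'finger_gap': 0.9953544598493169} 0.017
top [ 0.31984595 -0.19187891  1.17828788] [[-0.02, -0.987, 0.157], [-1.0, 0.019, -0.007], [0.004, -0.157, -0.988]] 478.4666193317634
bearing_1_mid [([295.0, 188.0], 0.53, [0.535, -0.126])]
steel_sleeve_1_mid [([271.0, 169.0], 0.65, [0.584, -0.068])]
brass_bush_1_mid [([234.0, 149.0], 0.59, [0.637, 0.024])]
coil_spring_mid [([221.0, 189.0], 0.64, [0.533, 0.053])]
bea
[... 490 characters left out ...]
42] [[0.974, -0.204, 0.095], [-0.225, -0.871, 0.436], [-0.006, -0.447, -0.895]] 479.8065734146991
bearing_1_mid [([323.0, 181.0], 0.72, [0.534, -0.13])]
steel_sleeve_1_mid [([338.0, 153.0], 0.75, [0.577, -0.08])]
brass_bush_1_mid [([350.0, 106.0], 0.68, [0.634, 0.033]), ([307.0, 102.0], 0.52, [0.544, 0.067])]
coil_spring_mid [([309.0, 102.0], 0.48, [0.547, 0.059])]
bearing_2_mid [([387.0, 220.0], 0.52, [0.638, -0.243])]
black_sleeve_mid [([367.0, 175.0], 0.66, [0.623, -0.144])]
yellow_pocket [([276.0, 225.0], 0.61, [0.421, -0.212])]
green_pocket [([305.0, 254.0], 0.97, [0.462, -0.283])]
blue_pocket [([343.0, 276.0], 0.97, [0.521, -0.341])]
red_pocket [([371.0, 306.0], 0.64, [0.557, -0.405])]
```

View pics/top0.png

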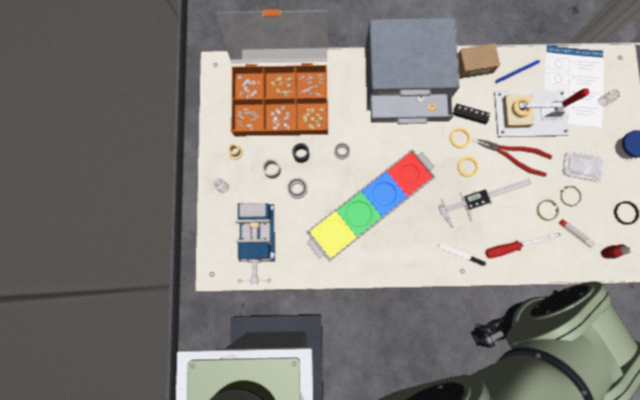

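View pics/side0.png

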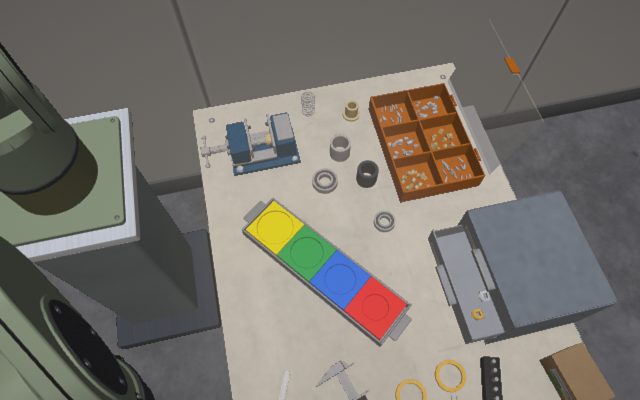

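The top view shows bearing_1 at (296,188), the bright sleeve at (272,169), the black sleeve at (301,152), bearing_2 at (342,151), the bush at (235,151) and the spring at (221,186). The tray runs diagonally from yellow at (332,235) to red at (410,173), and the side view agrees. Next I'll refine the positions using depth and colour.

```bash
cat > meas.py <<'E'
from h import *
E0=dict(bearing_1=(.535,-.128,.015,.026),steel_sleeve=(.581,-.074,.042,.0215),bush=(.636,.028,.034,.014),spring=(.54,.057,.055,.014),bearing_2=(.633,-.245,.012,.021),black=(.626,-.144,.042,.0215))
cs={n:bot.get_image(n) for n in("top","side")}
for n,c in cs.items():
    P=cloud(c); print(n)
    for k,(x,y,h,r) in E0.items():
        m=(np.hypot(P[...,0]-x,P[...,1]-y)<r+.02)&(abs(P[...,2]-h)<.005)&(c["depth"]>0)
        q=P[m]
        if len(q)<8: print(k,len(q)); continue
        (cc,rr)=cv2.minEnclosingCircle(q[:,:2].astype(np.float32)); print(k,len(q),np.round(cc,4),round(rr,4),"mean",q.mean(0).round(4),"zmax",q[:,2].max().round(3))
    hsv=cv2.cvtColor(c["img"],cv2.COLOR_RGB2HSV)
    for k,lo,hi in(("yellow",24,34),("green",50,75),("blue",105,120),("red",0,6)):
        m=((hsv[...,0]>=lo)&(hsv[...,0]<=hi)&(hsv[...,1]>120)&(P[...,2]>.015)&(P[...,2]<.04)&(np.hypot(P[...,0]-.49,P[...,1]+.31)<.22)).astype(np.uint8)
        n_,l,s,ce=cv2.connectedComponentsWithStats(m); i=1+s[1:,4].argmax()
        pts=np.argwhere(l==i)[:,::-1]; w=np.array([ray(c,p,.028)[:2] for p in pts],np.float32)
        b=cv2.minAreaRect(w); print(k,s[i,4],np.round(b[0],4),np.round(b[1],3),round(b[2],1),"mean",w.mean(0).round(4),"z",np.median(P[l==i][:,2]).round(4))
# other tall things
P=cloud(cs["top"])
for a in np.arange(.36,.78,.04): print(round(a,2),[int(1000*P[...,2][(abs(P[...,0]-a)<.02)&(abs(P[...,1]-b)<.02)].max(initial=0)) for b in np.arange(-.56,.13,.04)])
E
python3 meas.py
```

```text
top
bearing_1 250 [ 0.5372 -0.1297] 0.0264 mean [ 0.5372 -0.1295  0.0144] zmax 0.019
steel_sleeve 102 [ 0.5842 -0.0677] 0.0217 mean [ 0.5843 -0.0675  0.0415] zmax 0.045
bush 69 [0.6333 0.0251] 0.0148 mean [0.6328 0.0243 0.0333] zmax 0.039
spring 41 [0.5429 0.0549] 0.0136 mean [0.5429 0.0552 0.0537] zmax 0.058
bearing_2 171 [ 0.6303 -0.2505] 0.0279 mean [ 0.6304 -0.2437  0.0114] zmax 0.016
black 132 [ 0.6221 -0.1413] 0.0214 mean [ 0.6225 -0.1414  0.0412] zmax 0.046
yellow 1030 [ 0.4189 -0.2175] [0.078 0.078] 37.2 mean [ 0.419  -0.2176] z 0.0253
green 942 [ 0.4671 -0.2813] [0.077 0.074] 37.2 mean [ 0.4674 -0.2809] z 0.0256
blue 999 [ 0.5152 -0.3441] [0.079 0.076] 37.3 mean [ 0.5151 -0.344 ] z 0.0264
red 985 [ 0.5651 -0.41  ] [0.08  0.077] 37.3 mean [ 0.5649 -0.41  ] z 0.0269
side
bearing_1 382 [ 0.5369 -0.1305] 0.0268 mean [ 0.5365 -0.1312  0.0149] zmax 0.019
steel_sleeve 167 [ 0.5845 -0.0697] 0.0225 mean [ 0.5842 -0.0694  0.0416] zmax 0.046
bush 87 [0.6338 0.0232] 0.0145 mean [0.6332 0.0224 0.0333] zmax 0.038
spring 55 [0.5431 0.0533] 0.0146 mean [0.5422 0.0519 0.0545] zmax 0.058
bear
[... 570 characters left out ...]
33, 32, 31, 5, 81, 83, 83, 7, 4, 3]
0.44 [11, 11, 14, 6, 7, 26, 31, 33, 32, 33, 31, 5, 81, 85, 86, 5, 5, 5]
0.48 [19, 13, 18, 7, 31, 33, 33, 33, 33, 29, 6, 6, 82, 86, 86, 5, 7, 4]
0.52 [20, 12, 9, 32, 33, 34, 32, 34, 28, 5, 18, 21, 5, 5, 7, 56, 57, 6]
0.56 [12, 8, 30, 34, 31, 34, 33, 5, 5, 7, 18, 20, 44, 45, 6, 57, 57, 7]
0.6 [10, 13, 28, 34, 35, 31, 6, 10, 18, 5, 45, 45, 45, 43, 31, 33, 6, 6]
0.64 [10, 12, 5, 23, 26, 6, 6, 14, 16, 7, 45, 45, 5, 6, 38, 37, 5, 5]
0.68 [10, 95, 96, 97, 96, 98, 98, 4, 6, 47, 48, 47, 48, 47, 48, 48, 7, 5]
0.72 [42, 146, 150, 148, 148, 149, 148, 5, 5, 49, 20, 45, 26, 47, 24, 49, 4, 5]
0.76 [24, 148, 151, 150, 150, 150, 149, 5, 6, 49, 46, 47, 48, 45, 46, 49, 7, 5]
```

```bash
python3 - <<'E'
from h import *
for n in("top","side"):
    c=bot.get_image(n);P=cloud(c);m=(P[...,2]>.035)&(P[...,2]<.1)&(P[...,0]<.515)&(P[...,0]>.36)&(P[...,1]>-.17)&(P[...,1]<.1)
    q=P[m]; 
    for a,b in((.035,.06),(.06,.075),(.075,.1)):
        w=q[(q[:,2]>a)&(q[:,2]<b)]
        if len(w): print(n,a,len(w),np.percentile(w,[1,99],axis=0).round(3).tolist())
    w=q[(q[:,2]>.06)]; print([(round(y,2),w[abs(w[:,1]-y)<.01][:,0].max(initial=0).round(3)) for y in np.arange(-.12,.06,.02)])
E
python3 -m pendant '[0.88,-0.48,0,0,0,0.0667,0.2, 0.88,-0.48,0,0,0,0.0667,0.2, 0.88,-0.48,0,0,0,0.0667,0.2, 0.88,-0.48,0,0,0,0.0667,0.2, 0.88,-0.48,0,0,0,0.0667,0.2, 0.88,-0.48,0,0,0,0.0667,0.2, 0.88,-0.48,0,0,0,0.0667,0.2, 0.88,-0.48,0,0,0,0.0667,0.2]'
```

```text
top 0.035 192 [[0.361, -0.069, 0.035], [0.486, 0.004, 0.06]]
top 0.06 318 [[0.361, -0.068, 0.06], [0.489, 0.006, 0.075]]
top 0.075 969 [[0.363, -0.067, 0.075], [0.489, 0.005, 0.086]]
[(np.float64(-0.12), np.float64(0.0)), (np.float64(-0.1), np.float64(0.0)), (np.float64(-0.08), np.float64(0.0)), (np.float64(-0.06), np.float64(0.489)), (np.float64(-0.04), np.float64(0.489)), (np.float64(-0.02), np.float64(0.49)), (np.float64(0.0), np.float64(0.491)), (np.float64(0.02), np.float64(0.0)), (np.float64(0.04), np.float64(0.0))]
side 0.035 445 [[0.363, -0.07, 0.036], [0.49, -0.016, 0.06]]
side 0.06 303 [[0.361, -0.07, 0.06], [0.491, 0.004, 0.075]]
side 0.075 1287 [[0.363, -0.069, 0.075], [0.49, 0.006, 0.085]]
[(np.float64(-0.12), np.float64(0.0)), (np.float64(-0.1), np.float64(0.0)), (np.float64(-0.08), np.float64(0.451)), (np.float64(-0.06), np.float64(0.491)), (np.float64(-0.04), np.float64(0.491)), (np.float64(-0.02), np.float64(0.491)), (np.float64(0.0), np.float64(0.491)), (np.float64(0.02), np.float64(0.0)), (np.float64(0.04), np.float64(0.0))]
time_s: 1.97
tool_pos: [0.3874, -0.3245, 0.2484]
tcp_rot: [-0.0, 1.0, 0.002, 0.0]
wrist_force: [-0.6, 0.2, -0.1]
finger_gap: 0.8
```

```bash
python3 -m pendant '[0.6,-0.78,0.3,0,0,0,0.25, 0.6,-0.78,0.3,0,0,0,0.25, 0.6,-0.78,0.3,0,0,0,0.25, 0.6,-0.78,0.3,0,0,0,0.25, 0.6,-0.78,0.3,0,0,0,0.25, 0.6,-0.78,0.3,0,0,0,0.25, 0.6,-0.78,0.56,0,0,0,0.25, 0.6,-0.78,0.56,0,0,0,0.25]'
python3 - <<'E'
from h import *
s=bot.observe();print(s["tool_pos"],s["finger_gap"],s["tcp_rot"])
c=bot.get_image("side");save(c,"s1");P=cloud(c);q=P[(abs(P[...,0]-.537)<.04)&(abs(P[...,1]+.13)<.08)&(P[...,2]>.055)&(P[...,2]<.2)]
for y in np.arange(-.2,-.06,.01):
    w=q[abs(q[:,1]-y)<.005]
    if len(w):print(round(y,3),len(w),w[:,2].min().round(4),w[:,0].min().round(3),w[:,0].max().round(3))
E
```

```text
time_s: 2.63
tool_pos: [0.5365, -0.1301, 0.1058]
tcp_rot: [-0.0, 1.0, 0.001, -0.0]
wrist_force: [-0.8, -0.2, -1.6]
finger_gap: 0.755
[ 0.53646461 -0.13005322  0.10582552] 0.7549327165811667 [-1.98785250e-04  9.99999537e-01  9.25340011e-04 -1.75719878e-04]
-0.2 156 0.1567 0.523 0.548
-0.19 123 0.1441 0.522 0.549
-0.18 34 0.1047 0.524 0.541
-0.17 89 0.0994 0.521 0.55
-0.16 106 0.1468 0.519 0.553
-0.15 70 0.1594 0.516 0.555
-0.14 3 0.1835 0.516 0.516
-0.1 9 0.0977 0.525 0.529
-0.09 5 0.1047 0.524 0.525
```

View pics/s1.png

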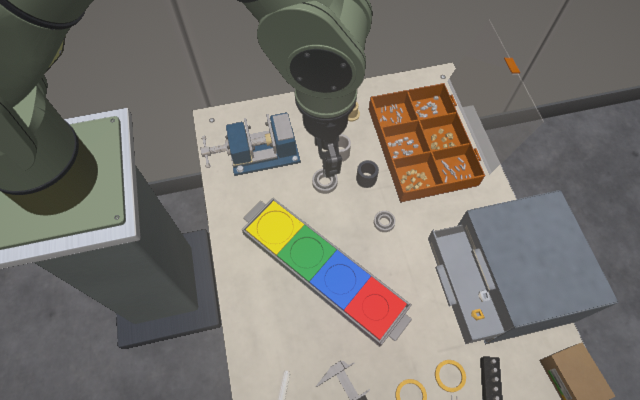

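The side view shows the open jaws at (328,160), directly over the large bearing at (324,181). At this opening the fingertips sit about 8 mm ahead of the TCP. I'll descend now.

```bash
python3 -m pendant '[0,0,0.25,0,0,0,0.25, 0,0,0.3,0,0,0,0.25, 0,0,0.33,0,0,0,0.25, 0,0,0.353,0,0,0,0.25, 0,0,0.353,0,0,0,0.25]'
python3 - <<'E'
from h import *
c=bot.get_image("side");P=cloud(c);q=P[(abs(P[...,0]-.537)<.04)&(abs(P[...,1]+.13)<.08)&(P[...,2]>.001)&(P[...,2]<.2)]
for y in np.arange(-.2,-.06,.005):
    w=q[abs(q[:,1]-y)<.0025]
    if len(w):print(round(y,3),len(w),w[:,2].min().round(4),w[:,2].max().round(3))
cv2.imwrite("pics/s2.png",cv2.resize(c["img"][120:230,260:420,::-1],None,fx=4,fy=4))
E
```

```text
time_s: 3.1
tool_pos: [0.5362, -0.1321, 0.0208]
tcp_rot: [0.0, 1.0, -0.001, 0.0]
wrist_force: [0.4, 0.0, 1.1]
finger_gap: 0.751
-0.2 148 0.0013 0.117
-0.195 123 0.0011 0.117
-0.19 66 0.0011 0.116
-0.185 54 0.001 0.117
-0.18 91 0.001 0.2
-0.175 109 0.001 0.2
-0.17 332 0.001 0.2
-0.165 215 0.001 0.199
-0.16 134 0.001 0.2
-0.155 101 0.0011 0.174
-0.15 67 0.001 0.169
-0.145 54 0.0011 0.167
-0.14 38 0.001 0.162
-0.135 33 0.0013 0.156
-0.13 32 0.0015 0.147
-0.125 29 0.0011 0.019
-0.12 27 0.0013 0.017
-0.115 20 0.0011 0.017
-0.11 19 0.0011 0.017
-0.105 11 0.0011 0.004
-0.1 17 0.0011 0.022
-0.095 11 0.0013 0.024
-0.09 9 0.0011 0.004
-0.085 18 0.0011 0.005
-0.08 9 0.0012 0.003
-0.075 9 0.0011 0.013
-0.07 9 0.0011 0.004
-0.065 11 0.0011 0.012
-0.06 6 0.0011 0.003
```

View pics/s2.png

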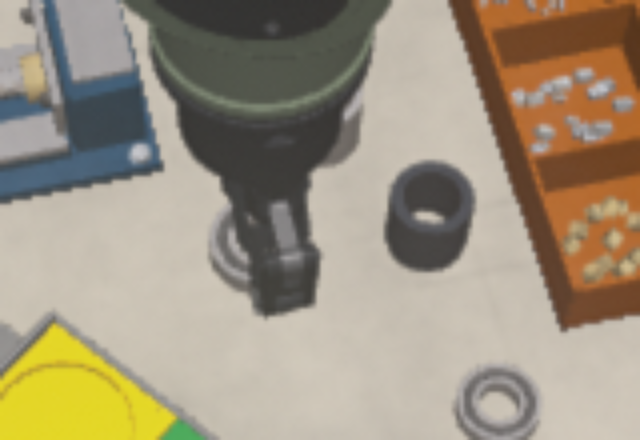

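The near finger is just outside the bearing, at (285,290) in the crop, and clear of the black sleeve. I'll go 3 mm lower, close, and lift.

```bash
python3 -m pendant '[0,0,0.012,0,0,0,0.25, 0,0,0.012,0,0,0,0.25, 0,0,0.012,0,0,0,1, 0,0,0.012,0,0,0,1, 0,0,0.012,0,0,0,1, 0,0,0.012,0,0,0,1, 0,0,0.012,0,0,0,1, 0,0,0.012,0,0,0,1]'
python3 -m pendant '[0,0,-0.1,0,0,0,1, 0,0,-0.2,0,0,0,1, 0,0,-0.32,0,0,0,1, 0,0,-0.32,0,0,0,1]'
```

```text
time_s: 3.82
tool_pos: [0.5365, -0.1313, 0.0184]
tcp_rot: [0.0, 1.0, -0.0, 0.001]
wrist_force: [-3.2, 2.2, 18.6]
finger_gap: 0.585
time_s: 4.15
tool_pos: [0.5378, -0.1317, 0.102]
tcp_rot: [0.001, 1.0, -0.0, 0.003]
wrist_force: [1.6, -0.0, 0.1]
finger_gap: 0.575
```

Run:
```python
from h import *
s=bot.observe();print(s["tool_pos"],s["finger_gap"],s["wrist_force"])
c=bot.get_image("side");cv2.imwrite("pics/s3.png",cv2.resize(c["img"][100:220,260:420,::-1],None,fx=5,fy=5,interpolation=cv2.INTER_CUBIC))
P=cloud(c);q=P[(abs(P[...,0]-.537)<.035)&(abs(P[...,1]+.13)<.08)&(P[...,2]>.06)&(P[...,2]<.12)]
for y in np.arange(-.2,-.06,.005):
    w=q[abs(q[:,1]-y)<.0025]
    if len(w):print(round(y,3),len(w),w[:,2].min().round(4),w[:,2].max().round(3))
```

```text
[ 0.53779458 -0.13174172  0.10196538] 0.5749387667320791 [ 1.64286461 -0.02927761  0.08506598]
-0.17 12 0.0965 0.106
-0.165 13 0.0905 0.12
-0.16 7 0.0933 0.119
-0.155 13 0.083 0.101
-0.15 19 0.0852 0.101
-0.145 20 0.0862 0.1
-0.14 24 0.0846 0.1
-0.135 23 0.082 0.1
-0.13 18 0.095 0.101
-0.125 16 0.0844 0.101
-0.12 15 0.0962 0.101
-0.115 12 0.0961 0.1
-0.11 6 0.0974 0.109
-0.105 6 0.0944 0.112
-0.1 1 0.0954 0.095
```

View pics/s3.png

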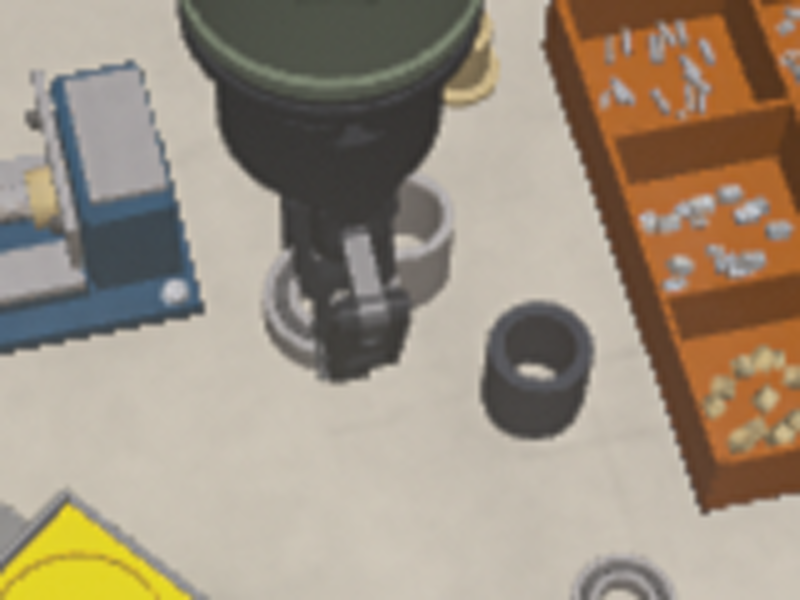

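The bearing is in the jaws, with its top at z≈0.0995 and its bottom at about 0.084. The fingertips are about 6 mm above its underside. Next is the yellow nest.

```bash
python3 -m pendant '[-0.48,0.341,0,0,0,0,1, -0.48,0.341,0,0,0,0,1, -0.48,0.341,0,0,0,0,1, -0.48,0.341,0,0,0,0,1, -0.48,0.341,0.1,0,0,0,1, -0.48,0.341,0.16,0,0,0,1, -0.48,0.341,0.18,0,0,0,1, -0.48,0.341,0.18,0,0,0,1]'
python3 - <<'E'
from h import *
s=bot.observe();print(s["tool_pos"],s["finger_gap"],s["wrist_force"],s["tcp_rot"])
c=bot.get_image("side");cv2.imwrite("pics/s4.png",cv2.resize(c["img"][160:280,200:360,::-1],None,fx=5,fy=5,interpolation=cv2.INTER_CUBIC))
E
```

```text
time_s: 4.87
tool_pos: [0.4155, -0.2161, 0.051]
tcp_rot: [-0.001, 1.0, -0.0, -0.001]
wrist_force: [0.7, 0.4, -1.2]
finger_gap: 0.577
[ 0.41553315 -0.21609046  0.05096382] 0.5768963669787424 [ 0.69520424  0.44957046 -1.23674241] [-5.79400623e-04  9.99999334e-01 -1.27364825e-04 -9.89614626e-04]
```

View pics/s4.png

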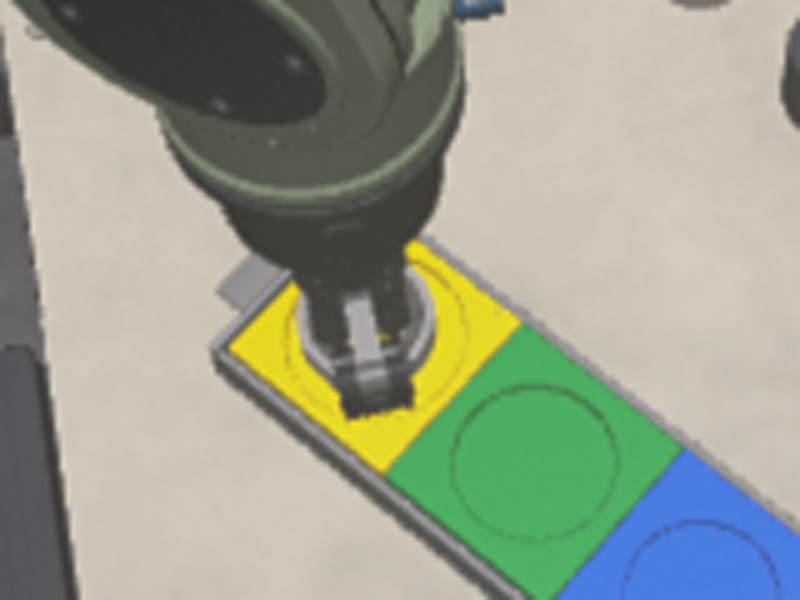

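The bearing is centred over the yellow pocket, at (368,325) in the crop. I'll lower and release.

```bash
python3 -m pendant '[0.008,0.003,0.02,0,0,0,1, 0.008,0.003,0.035,0,0,0,1, 0.008,0.003,0.035,0,0,0,1, 0.008,0.003,0.035,0,0,0,1]'
python3 -m pendant '[0,0,0,0,0,0,0.2, 0,0,0,0,0,0,0.2, 0,0,0,0,0,0,0.2, 0,0,-0.04,0,0,0,0.2, 0,0,-0.2,0,0,0,0.2, 0,0,-0.3,0,0,0,0.2, 0,0,-0.3,0,0,0,0.2]'
```

```text
time_s: 5.25
tool_pos: [0.4181, -0.2171, 0.0434]
tcp_rot: [-0.0, 1.0, -0.0, -0.0]
wrist_force: [0.3, -0.1, -0.6]
finger_gap: 0.579
time_s: 5.83
tool_pos: [0.4191, -0.2178, 0.1228]
tcp_rot: [0.001, 1.0, -0.0, 0.002]
wrist_force: [0.2, -0.5, 0.1]
finger_gap: 0.798
```

```bash
python3 -m pendant '[0.66,-0.597,0,0,0,0,0.2, 0.66,-0.597,0,0,0,0,0.2, 0.66,-0.597,0,0,0,0,0.2, 0.66,-0.597,0,0,0,0,0.2, 0.66,-0.597,0,0,0,0,0.2, 0.66,-0.597,0.06,0,0,0,0.2, 0.66,-0.597,0.1,0,0,0,0.2, 0.66,-0.597,0.1,0,0,0,0.2]'
python3 - <<'E'
from h import *
s=bot.observe();print(s["tool_pos"],s["finger_gap"])
c=bot.get_image("side");cv2.imwrite("pics/s5.png",cv2.resize(c["img"][90:290,220:420,::-1],None,fx=3,fy=3,interpolation=cv2.INTER_CUBIC))
P=cloud(c);q=P[(np.hypot(P[...,0]-.418,P[...,1]+.217)<.04)&(abs(P[...,2]-.039)<.005)]
print(len(q),cv2.minEnclosingCircle(q[:,:2].astype(np.float32)),q.mean(0))
E
```

```text
time_s: 6.5
tool_pos: [0.5822, -0.0674, 0.0919]
tcp_rot: [-0.0, 1.0, 0.0, -0.001]
wrist_force: [-0.1, -0.7, -0.5]
finger_gap: 0.802
[ 0.58221644 -0.06739127  0.09185018] 0.801792405166835
457 ((0.4191693961620331, -0.21738982200622559), 0.02679094858467579) [ 0.41835139 -0.21845023  0.03903775]
```

View pics/s5.png

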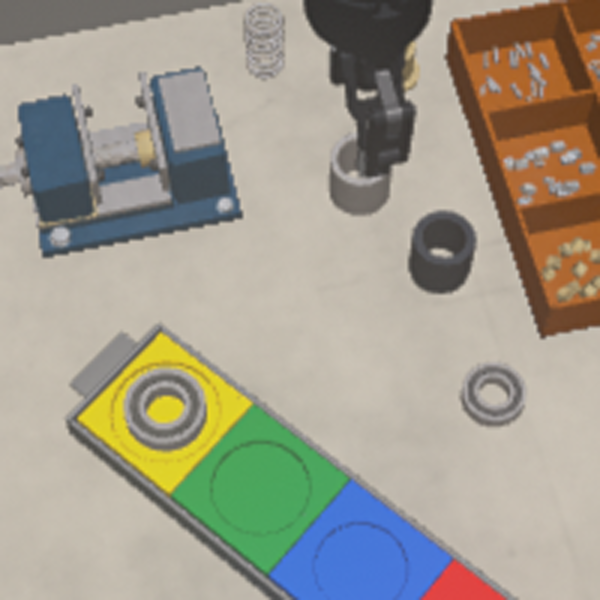

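The large bearing lies flat in the yellow pocket, at (165,408) in the crop, with its top at 0.039 and about 1 mm off centre. The jaws are over the bright sleeve. I'll descend, grip and lift.

```bash
python3 -m pendant '[0.008,0.005,0.1,0,0,0,0.2, 0.008,0.005,0.2,0,0,0,0.2, 0.008,0.005,0.255,0,0,0,0.2, 0.008,0.005,0.255,0,0,0,0.2, 0.008,0.005,0.255,0,0,0,0.2]'
python3 -m pendant '[0,0,0,0,0,0,1, 0,0,0,0,0,0,1, 0,0,0,0,0,0,1, 0,0,0,0,0,0,1, 0,0,0,0,0,0,1, 0,0,0,0,0,0,1]'
python3 -m pendant '[0,0,-0.1,0,0,0,1, 0,0,-0.2,0,0,0,1, 0,0,-0.34,0,0,0,1, 0,0,-0.34,0,0,0,1]'
```

```text
time_s: 6.97
tool_pos: [0.5849, -0.0699, 0.0303]
tcp_rot: [0.0, 1.0, -0.001, -0.0]
wrist_force: [0.0, -1.3, 0.6]
finger_gap: 0.801
time_s: 7.47
tool_pos: [0.5856, -0.0694, 0.0312]
tcp_rot: [0.0, 1.0, -0.0, 0.001]
wrist_force: [-2.5, 0.3, 15.0]
finger_gap: 0.488
time_s: 7.8
tool_pos: [0.5872, -0.0698, 0.1207]
tcp_rot: [0.0, 1.0, -0.0, 0.004]
wrist_force: [1.0, -0.1, -0.1]
finger_gap: 0.487
```

```bash
python3 -m pendant '[-0.479,0.845,0,0,0,0,1, -0.479,0.845,0,0,0,0,1, -0.479,0.845,0,0,0,0,1, -0.479,0.845,0,0,0,0,1, -0.479,0.845,0,0,0,0,1, -0.479,0.845,0.05,0,0,0,1, -0.479,0.845,0.15,0,0,0,1, -0.479,0.845,0.22,0,0,0,1]'
python3 -m pendant '[0,0,0,0,0,0,1, 0,0,0,0,0,0,1]'
```

```text
time_s: 8.47
tool_pos: [0.4642, -0.2827, 0.0592]
tcp_rot: [0.001, 1.0, -0.002, 0.0]
wrist_force: [1.5, 1.5, -1.8]
finger_gap: 0.483
time_s: 8.63
tool_pos: [0.4653, -0.2803, 0.0599]
tcp_rot: [-0.0, 1.0, -0.0, -0.0]
wrist_force: [-0.7, -0.3, -0.4]
finger_gap: 0.486
```

```bash
python3 -m pendant '[0.008,0.003,0.01,0,0,0,1, 0.008,0.003,0.017,0,0,0,1, 0.008,0.003,0.017,0,0,0,1, 0.008,0.003,0.017,0,0,0,1]'
python3 -m pendant '[0,0,0,0,0,0,0.3, 0,0,0,0,0,0,0.3, 0,0,0,0,0,0,0.3, 0,0,-0.04,0,0,0,0.3, 0,0,-0.2,0,0,0,0.3, 0,0,-0.35,0,0,0,0.3, 0,0,-0.4,0,0,0,0.3, 0,0,-0.4,0,0,0,0.3]'
```

```text
time_s: 8.97
tool_pos: [0.4676, -0.2811, 0.0558]
tcp_rot: [0.0, 1.0, 0.0, 0.0]
wrist_force: [0.6, 0.5, -0.2]
finger_gap: 0.486
time_s: 9.63
tool_pos: [0.4683, -0.2819, 0.1592]
tcp_rot: [0.001, 1.0, -0.0, 0.002]
wrist_force: [-0.7, 0.2, -0.3]
finger_gap: 0.7
```

```bash
python3 -m pendant '[0.4,-0.8,0,0,0,0,0.3, 0.4,-0.8,0,0,0,0,0.3, 0.4,-0.8,0,0,0,0,0.3, 0.4,-0.8,0,0,0,0,0.3, 0.4,-0.8,0,0,0,0,0.3, 0.4,-0.8,0,0,0,0,0.3, 0.4,-0.8,0,0,0,0,0.3]'
python3 -m pendant '[0.265,-0.42,0,0,0,0,0.3, 0.265,-0.42,0,0,0,0,0.3, 0.265,-0.42,0.1,0,0,0,0.3, 0.265,-0.42,0.24,0,0,0,0.3, 0.265,-0.42,0.24,0,0,0,0.3, 0.265,-0.42,0.24,0,0,0,0.3]'
python3 - <<'E'
from h import *
s=bot.observe();print(s["tool_pos"],s["finger_gap"])
c=bot.get_image("side");cv2.imwrite("pics/s6.png",cv2.resize(c["img"][80:280,220:420,::-1],None,fx=3,fy=3,interpolation=cv2.INTER_CUBIC))
P=cloud(c);q=P[(np.hypot(P[...,0]-.467,P[...,1]+.281)<.04)&(abs(P[...,2]-.066)<.006)]
print(len(q),cv2.minEnclosingCircle(q[:,:2].astype(np.float32)),q.mean(0))
E
```

```text
time_s: 10.22
tool_pos: [0.5685, -0.0764, 0.155]
tcp_rot: [-0.001, 1.0, 0.003, -0.0]
wrist_force: [0.4, -0.2, 0.0]
finger_gap: 0.699
time_s: 10.72
tool_pos: [0.6326, 0.0229, 0.0945]
tcp_rot: [0.0, 1.0, -0.0, -0.002]
wrist_force: [0.6, -0.3, 0.6]
finger_gap: 0.701
[0.6326241  0.02293754 0.0944996 ] 0.7008075812913531
223 ((0.46572425961494446, -0.28166598081588745), 0.02185940556228161) [ 0.46569351 -0.28208894  0.06567586]
```

View pics/s6.png

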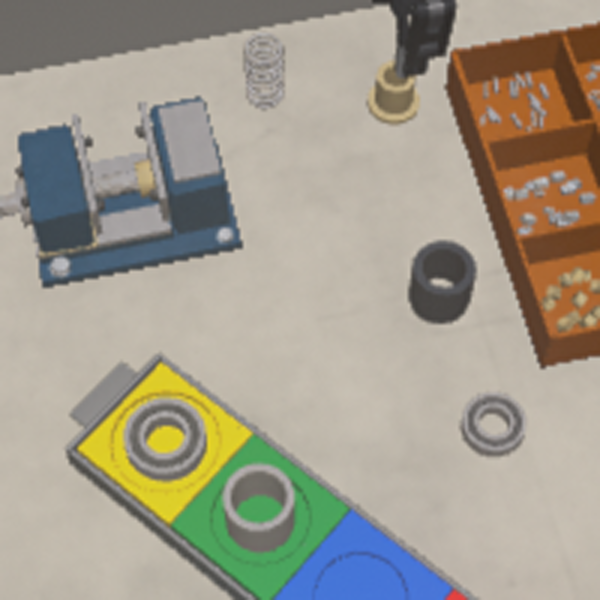

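The sleeve stands in the green pocket, at (260,507) in the crop, about 1 mm off centre with its top at 0.0657. The jaws are above the bush at (395,95).

```bash
python3 -m pendant '[0.004,-0.004,0.1,0,0,0,0.3, 0.004,-0.004,0.2,0,0,0,0.3, 0.004,-0.004,0.254,0,0,0,0.3, 0.004,-0.004,0.254,0,0,0,0.3, 0.004,-0.004,0.254,0,0,0,0.3]'
python3 -m pendant '[0,0,0,0,0,0,1, 0,0,0,0,0,0,1, 0,0,0,0,0,0,1, 0,0,0,0,0,0,1, 0,0,0,0,0,0,1, 0,0,0,0,0,0,1, 0,0,0,0,0,0,1]'
python3 -m pendant '[0,0,-0.1,0,0,0,1, 0,0,-0.2,0,0,0,1, 0,0,-0.34,0,0,0,1, 0,0,-0.36,0,0,0,1, 0,0,-0.36,0,0,0,1]'
```

```text
time_s: 11.18
tool_pos: [0.635, 0.0239, 0.0332]
tcp_rot: [0.0, 1.0, -0.001, 0.0]
wrist_force: [0.3, 0.6, 0.4]
finger_gap: 0.698
time_s: 11.77
tool_pos: [0.6353, 0.0247, 0.0335]
tcp_rot: [-0.0, 1.0, -0.0, 0.001]
wrist_force: [-3.0, 0.1, 14.5]
finger_gap: 0.302
time_s: 12.18
tool_pos: [0.6357, 0.0248, 0.1246]
tcp_rot: [-0.0, 1.0, -0.0, 0.002]
wrist_force: [-0.2, 0.9, -1.0]
finger_gap: 0.298
```

```bash
python3 -m pendant '[-0.26,0.76,0,0,0,0,1, -0.26,0.76,0,0,0,0,1, -0.26,0.76,0,0,0,0,1, -0.26,0.76,0,0,0,0,1, -0.26,0.76,0,0,0,0,1, -0.26,0.76,0,0,0,0,1, -0.26,0.76,0,0,0,0,1]'
python3 -m pendant '[-0.219,0.717,0,0,0,0,1, -0.219,0.717,0,0,0,0,1, -0.219,0.717,0,0,0,0,1, -0.219,0.717,0,0,0,0,1, -0.219,0.717,0.05,0,0,0,1, -0.219,0.717,0.15,0,0,0,1, -0.219,0.717,0.2,0,0,0,1, -0.219,0.717,0.2,0,0,0,1]'
python3 -m pendant '[0,0,0,0,0,0,1]'
```

```text
time_s: 12.77
tool_pos: [0.5686, -0.167, 0.1211]
tcp_rot: [-0.0, 1.0, -0.002, -0.001]
wrist_force: [0.1, 0.9, -1.5]
finger_gap: 0.299
time_s: 13.43
tool_pos: [0.5144, -0.3421, 0.0687]
tcp_rot: [-0.002, 1.0, 0.001, -0.002]
wrist_force: [-0.1, 0.5, -1.7]
finger_gap: 0.302
time_s: 13.52
tool_pos: [0.5155, -0.3428, 0.0714]
tcp_rot: [-0.001, 1.0, 0.001, -0.0]
wrist_force: [0.5, -0.4, -0.9]
finger_gap: 0.302
```

```bash
python3 -m pendant '[0.003,0.006,0.03,0,0,0,1, 0.003,0.006,0.052,0,0,0,1, 0.003,0.006,0.052,0,0,0,1, 0.003,0.006,0.052,0,0,0,1, 0.003,0.006,0.052,0,0,0,1]'
```

```text
time_s: 13.93
tool_pos: [0.5157, -0.3459, 0.0591]
tcp_rot: [0.0, 1.0, -0.0, 0.0]
wrist_force: [0.1, -0.0, -1.4]
finger_gap: 0.303
```

```bash
python3 -m pendant '[0,-0.004,0.004,0,0,0,1, 0,-0.004,0.004,0,0,0,1, 0,-0.004,0.004,0,0,0,1]'
python3 -m pendant '[0,0,0,0,0,0,0.3, 0,0,0,0,0,0,0.3, 0,0,0,0,0,0,0.3, 0,0,0,0,0,0,0.3, 0,0,-0.06,0,0,0,0.3, 0,0,-0.2,0,0,0,0.3, 0,0,-0.35,0,0,0,0.3, 0,0,-0.36,0,0,0,0.3]'
```

```text
time_s: 14.18
tool_pos: [0.5156, -0.3449, 0.0579]
tcp_rot: [-0.0, 1.0, -0.0, 0.0]
wrist_force: [0.5, -0.1, -0.6]
finger_gap: 0.303
time_s: 14.85
tool_pos: [0.5171, -0.3463, 0.1538]
tcp_rot: [0.002, 1.0, -0.0, 0.003]
wrist_force: [0.6, 0.1, 2.0]
finger_gap: 0.7
```

```bash
python3 -m pendant '[0.06,-0.8,0,0,0,0,0.3, 0.06,-0.8,0,0,0,0,0.3, 0.06,-0.8,0,0,0,0,0.3, 0.06,-0.8,0,0,0,0,0.3, 0.06,-0.8,0,0,0,0,0.3, 0.06,-0.8,0,0,0,0,0.3]'
python3 -m pendant '[0.044,-0.8,0,0,0,0,0.3, 0.044,-0.8,0,0,0,0,0.3, 0.044,-0.8,0,0,0,0,0.3, 0.044,-0.8,0,0,0,0,0.3, 0.044,-0.8,0.08,0,0,0,0.3, 0.044,-0.8,0.16,0,0,0,0.3, 0.044,-0.8,0.16,0,0,0,0.3]'
python3 - <<'E'
from h import *
s=bot.observe();print(s["tool_pos"],s["finger_gap"])
c=bot.get_image("side");cv2.imwrite("pics/s7.png",cv2.resize(c["img"][80:360,220:440,::-1],None,fx=2.1,fy=2.1,interpolation=cv2.INTER_CUBIC))
P=cloud(c);q=P[(np.hypot(P[...,0]-.515,P[...,1]+.3445)<.03)&(abs(P[...,2]-.058)<.006)]
print(len(q),cv2.minEnclosingCircle(q[:,:2].astype(np.float32)),q.mean(0))
E
```

```text
time_s: 15.35
tool_pos: [0.5316, -0.1375, 0.1478]
tcp_rot: [-0.002, 1.0, 0.004, 0.0]
wrist_force: [0.4, 1.7, -0.6]
finger_gap: 0.704
time_s: 15.93
tool_pos: [0.5404, 0.057, 0.1051]
tcp_rot: [-0.0, 1.0, 0.002, -0.002]
wrist_force: [-0.6, 0.1, -0.8]
finger_gap: 0.7
[0.54042527 0.05702592 0.10513878] 0.7004473347858582
136 ((0.5134547352790833, -0.34563180804252625), 0.014111658558249474) [ 0.51326459 -0.3461748   0.05791803]
```

View pics/s7.png

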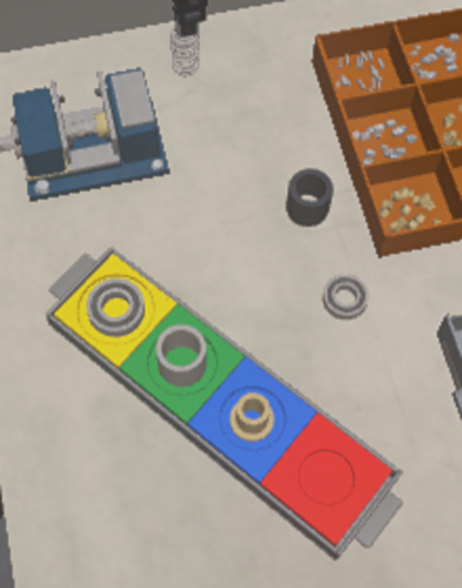

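The bush stands flange down in the blue pocket, at (252,415) in the crop, about 2 mm off with its top at 0.058. The jaws are over the spring at (185,45).

```bash
python3 -m pendant '[0.008,0.006,0.1,0,0,0,0.3, 0.008,0.006,0.2,0,0,0,0.3, 0.008,0.006,0.25,0,0,0,0.3, 0.008,0.006,0.25,0,0,0,0.3, 0.008,0.006,0.25,0,0,0,0.3]'
python3 -m pendant '[0,0,0,0,0,0,1, 0,0,0,0,0,0,1, 0,0,0,0,0,0,1, 0,0,0,0,0,0,1, 0,0,0,0,0,0,1, 0,0,0,0,0,0,1, 0,0,0,0,0,0,1]'
python3 -m pendant '[0,0,-0.1,0,0,0,1, 0,0,-0.2,0,0,0,1, 0,0,-0.34,0,0,0,1, 0,0,-0.48,0,0,0,1, 0,0,-0.48,0,0,0,1]'
```

```text
time_s: 16.4
tool_pos: [0.544, 0.0524, 0.0463]
tcp_rot: [0.0, 1.0, -0.001, 0.0]
wrist_force: [0.2, 0.5, 0.9]
finger_gap: 0.7
time_s: 16.98
tool_pos: [0.5443, 0.0535, 0.0465]
tcp_rot: [-0.0, 1.0, -0.0, 0.001]
wrist_force: [-0.1, 0.1, 12.6]
finger_gap: 0.308
time_s: 17.4
tool_pos: [0.5456, 0.0535, 0.1714]
tcp_rot: [-0.0, 1.0, -0.0, 0.004]
wrist_force: [0.1, -0.3, -0.4]
finger_gap: 0.305
```

```bash
python3 -m pendant '[0.04,0.92,0,0,0,0,1, 0.04,0.92,0,0,0,0,1, 0.04,0.92,0,0,0,0,1, 0.04,0.92,0,0,0,0,1, 0.04,0.92,0,0,0,0,1, 0.04,0.92,0,0,0,0,1, 0.04,0.92,0,0,0,0,1, 0.04,0.92,0,0,0,0,1]'
python3 -m pendant '[0.036,0.93,0,0,0,0,1, 0.036,0.93,0,0,0,0,1, 0.036,0.93,0,0,0,0,1, 0.036,0.93,0,0,0,0,1, 0.036,0.93,0,0,0,0,1, 0.036,0.93,0.1,0,0,0,1, 0.036,0.93,0.25,0,0,0,1, 0.036,0.93,0.32,0,0,0,1]'
python3 -m pendant '[0,0,0,0,0,0,1, 0,0,0,0,0,0,1, 0,0,0,0,0,0,1]'
```

```text
time_s: 18.07
tool_pos: [0.5533, -0.1776, 0.1656]
tcp_rot: [0.0, 1.0, -0.001, 0.0]
wrist_force: [1.0, 0.9, -1.8]
finger_gap: 0.31
time_s: 18.73
tool_pos: [0.5615, -0.4082, 0.0814]
tcp_rot: [-0.001, 1.0, -0.0, -0.001]
wrist_force: [0.4, 1.2, -1.4]
finger_gap: 0.312
time_s: 18.98
tool_pos: [0.5636, -0.4086, 0.0873]
tcp_rot: [0.001, 1.0, 0.0, 0.001]
wrist_force: [0.9, -0.9, 0.3]
finger_gap: 0.305
```

Checking the spring's pose relative to the red pocket before I lower it.

```bash
python3 -m pendant '[0.003,0.002,0.03,0,0,0,1, 0.003,0.002,0.05,0,0,0,1, 0.003,0.002,0.05,0,0,0,1, 0.003,0.002,0.05,0,0,0,1]'
python3 - <<'E'
from h import *
c=bot.get_image("side");cv2.imwrite("pics/s8.png",cv2.resize(c["img"][220:370,280:440,::-1],None,fx=4,fy=4,interpolation=cv2.INTER_CUBIC))
E
```

```text
time_s: 19.32
tool_pos: [0.5632, -0.4094, 0.0728]
tcp_rot: [-0.0, 1.0, -0.0, -0.0]
wrist_force: [0.4, 1.3, -0.7]
finger_gap: 0.304
```

View pics/s8.png

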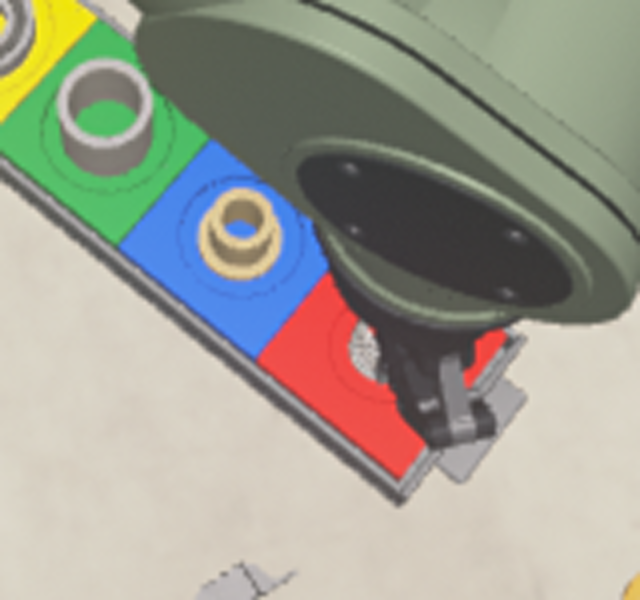

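The spring is upright between the fingers inside the red pocket ring, around (375,355) in the crop. I'll lower it 1.6 mm and release.

```bash
python3 -m pendant '[0.003,0,0.0065,0,0,0,1, 0.003,0,0.0065,0,0,0,1, 0.003,0,0.0065,0,0,0,1, 0.003,0,0.0065,0,0,0,1]'
python3 -m pendant '[0,0,0,0,0,0,0.3, 0,0,0,0,0,0,0.3, 0,0,0,0,0,0,0.3, 0,0,0,0,0,0,0.3, 0,0,-0.06,0,0,0,0.3, 0,0,-0.2,0,0,0,0.3, 0,0,-0.35,0,0,0,0.3, 0,0,-0.5,0,0,0,0.3]'
python3 -m pendant '[-0.8,0,0,0,0,0,0.3, -0.8,0,0,0,0,0,0.3, -0.8,0,0,0,0,0,0.3, -0.8,0,0,0,0,0,0.3, -0.8,0.4,0,0,0,0,0.3, -0.8,0.4,0,0,0,0,0.3, -0.8,0.4,0,0,0,0,0.3, -0.8,0.4,0,0,0,0,0.3]'
cat > chk.py <<'E'
from h import *
T=dict(bearing=(.418,-.217,.039),sleeve=(.4667,-.281,.066),bush=(.515,-.3445,.058),spring=(.5635,-.409,.079),b2=(.630,-.2445,.012),black=(.622,-.1415,.042))
for n in("top","side"):
    c=bot.get_image(n);save(c,n+"9");P=cloud(c);print(n)
    for k,(x,y,h) in T.items():
        q=P[(np.hypot(P[...,0]-x,P[...,1]-y)<.035)&(abs(P[...,2]-h)<.0045)]
        if len(q)>3:
            cc,r=cv2.minEnclosingCircle(q[:,:2].astype(np.float32));print(k,len(q),"off mm",np.round(1000*(np.array(cc)-(x,y)),1),round(r,4),"z",q[:,2].mean().round(4),h)
        else: print(k,len(q))
E
python3 chk.py
```

```text
time_s: 19.7
tool_pos: [0.564, -0.4095, 0.0712]
tcp_rot: [-0.0, 1.0, -0.0, 0.0]
wrist_force: [0.2, -0.0, -0.1]
finger_gap: 0.302
time_s: 20.37
tool_pos: [0.5637, -0.4093, 0.1977]
tcp_rot: [-0.0, 1.0, -0.0, -0.0]
wrist_force: [0.0, 0.0, 0.1]
finger_gap: 0.699
time_s: 21.03
tool_pos: [0.3601, -0.514, 0.196]
tcp_rot: [0.001, 1.0, -0.003, -0.001]
wrist_force: [-1.9, 0.6, -0.4]
finger_gap: 0.701
top
bearing 275 off mm [ 0.8 -0. ] 0.0261 z 0.0383 0.039
sleeve 108 off mm [-0.6  0.5] 0.0217 z 0.0659 0.066
bush 64 off mm [-0.6  0.2] 0.0143 z 0.0578 0.058
spring 44 off mm [-0.5  1. ] 0.0139 z 0.0782 0.079
b2 167 off mm [0.7 1.1] 0.0214 z 0.0114 0.012
black 129 off mm [0.3 0.1] 0.0215 z 0.0413 0.042
side
bearing 461 off mm [ 0.2 -0.8] 0.0268 z 0.0391 0.039
sleeve 205 off mm [-0.4 -0.4] 0.022 z 0.066 0.066
bush 126 off mm [-1.4 -0.5] 0.0143 z 0.0581 0.058
spring 88 off mm [-1.3  0.5] 0.014 z 0.0788 0.079
b2 280 off mm [ 0.2 -0.1] 0.0222 z 0.0117 0.012
black 199 off mm [ 0.2 -0.5] 0.0221 z 0.0418 0.042
```

View pics/side9.png

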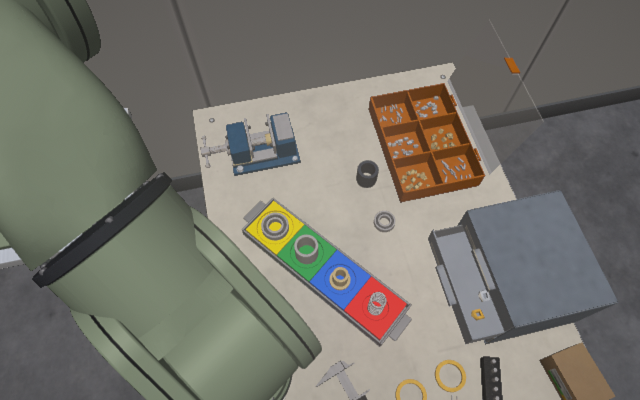

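The side view shows all four parts upright in their nests: bearing (275,225), sleeve (306,250), bush (341,279) and spring (377,302). The small bearing at (384,221) and black sleeve at (367,174) haven't moved, and the arm is clear.

```bash
python3 -m pendant '[0,0,0,0,0,0,0.3, 0,0,0,0,0,0,0.3, 0,0,0,0,0,0,0.3, 0,0,0,0,0,0,0.3]'; python3 -c "
from workcell import bot
print(bot.hand_in())"
```

```text
time_s: 21.47
tool_pos: [0.3645, -0.5089, 0.1963]
tcp_rot: [-0.0, 1.0, 0.0, 0.0]
wrist_force: [0.3, -0.1, -0.2]
finger_gap: 0.702
the job is handed in; nothing more can be done
None
```

All four kit parts are in their pockets, and I handed the job in at 21.5 s with the gripper open and the arm clear. The large bearing is in yellow, the bright sleeve in green, the bush in blue with its flange down, and the spring on end in red.

- **Placement:** in the last depth check, both cameras put each part within about 1.5 mm of its pocket centre. Top heights were within 1 mm of the expected values, so the parts are seated on the pocket floors. I judged uprightness from those heights and the final picture; I did not measure the tilt angles.
- **Left in place:** the small bearing and the blackened sleeve were never touched. Both measure within about 1.5 mm of where they started.
- **Forces:** the highest wrist force I saw was 18.6 N, while closing on the large bearing; readings came only at the end of each move, so brief peaks may not show.
- **Disagreements:** the first network position estimates differed from the depth and colour measurements by up to about 15 mm, so I used the depth and colour values. No final check failed.

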